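# Set an electrode gap with a gauge blade

### The arm

A 6-joint arm with a two-finger parallel gripper is mounted at the origin on a cart in front of the work surface, level with it; the furniture and walls round the work are solid. World frame = base frame: x ahead of the robot, y to its left, z up, the work surface at z = 0. Lengths are in mm, angles in rad, forces in N, time in s.
With the tool pointing down it reaches from about 275 to 750 mm from the base axis. Payload 10.2 kg.
Tool frame: the origin (TCP) lies between the finger pads; the fingertips stand 14 mm ahead of it and the grasp point (between the pads) lies 5 mm behind it (tip_reach is the distance from the TCP to the fingertips, in mm); z points along the fingers, y is the line along which they close (so a half turn about z gives the same grasp; the last joint's range is limited). The gripper opens to 85 mm and grips with 20 to 120 N. Pads are 22 mm wide; open, the fingers measure 114 mm over their backs; the gripper's body (76 mm by 85 mm) begins 54 mm behind the grasp point. The pads swing forward as they close: fully open they stand 13 mm farther back than shut.
Start: joints at [-1.412, 0.313, 1.498, -0, 1.331, -0.223], TCP at [195.598, -487.209, 245.294] pointing down, gripper open.
Joint ranges: [-2.94, 2.94], [-0.97, 2.17], [0.19, 2.56], [-1.23, 4.37], [0.02, 3.11], [-2.88, 2.88]. Speed limits (rad/s): [2.39, 2.39, 3.01, 3.14, 3.14, 3.14].

### API

Orientations are given as a unit quaternion [w, x, y, z].
In Python, from rig import * gives the robot as it stands.
- The arm moves only by the tool arm_command, never from a script. Its argument "steps" is a list that holds one entry, the list of rows, each a list of 7 numbers: the opening, from 0 (shut) to 1 (fully open), then the shift along the tool's x, y, z each as a share of 0.05 m, from -1 to 1, then the turn, a rotation vector about the tool's x, y, z each as a share of 0.15 rad, from -1 to 1. A call has 1 to 8 rows; each row shifts and turns the commanded pose from where the row before left it, along the tool's axes as they then stand; what a row does not reach is not made up. A row lasts 1/8 s, in which the tool goes at most 62.5 mm and 10.7 degrees, less where a joint would pass 70% of its speed; a pose out of reach is approached as far as the arm can. A call with a number of a shift or a turn outside -1 to 1 is refused whole. A call with a gripper value outside its range is refused whole. The fingers move at their own pace and stop on an object; "squeeze" is the grip in N (left out, the last holds). Time passes only in rows, so rows that do not move let the fingers close. It gives the time, the measured TCP pose, the force, the opening and the grip force at its end, in the units of the state.
- sense(): the state, without advancing time (a new reading comes with each control period).
- capture(name): name is "side" or "top"; returns the picture (400x640x3 uint8, red, green, blue); there is no depth.
- get_calibration(name): a dict with "intrinsics" (3x3 intrinsics, pixels), "D" ([k1, k2, p1, p2, k3] as OpenCV has them; the pictures are not rectified), "rvec" (rotation vector, rad) and "tvec" (3), from world to camera coordinates, as OpenCV has them. Camera axes: x right, y down, z forward; pixel columns grow to the right and rows downward; lengths in mm; the calibration is good to about 2 mm. A picture is of the moment at which its call begins. get_calibration takes no time and is no camera call.
- finish_job(): hands the job in; it is judged then, once.
The state is a dict: "time_s": time; "joints": joint angles; "dq": joint speeds; "tau": joint torques, N m; "eef_pos": TCP position; "ee_rot": TCP orientation; "force": force on the tool from outside, world axes, zero at the start; "wrist_torque": the same for the moment, N m; "grip_width": opening from 0.0 (shut) to 1.0 (fully open); "grip_force": force on a finger pad.
Only numpy, scipy, OpenCV 4.12 (cv2) and the standard library are available. Lean on these libraries where they do the work, as an engineer would, in place of code of your own. Each camera call takes 0.05 s, during which the arm holds its last target. There are 200 camera calls.

### The job

Set the plate gap of the electrode cell with the blue-handled gauge blade: take that blade from its stand, stand it down on the cell's floor between the two copper plates, and gently push the sliding carriage up until the blade is nipped between them. Then draw the blade straight up out of the gap against the light drag, without shifting the carriage, and put it back upright in the stand slot it came from. Leave the red-handled blade in its slot and do not disturb the vial, the weighing boats or the petri dish.

Things in the scene. Friction and masses are not known exactly. Their poses are not given: they have to be found in the camera images.
- cell: Electrode cell, fixed. Base 90 (x) by 180 (y) by 12 mm; origin at the base's underside, below the fixed copper plate's face: 56 mm wide, facing -y, in the plane y = 0, white block behind it to y = 32 mm, tops 57 mm up (terminals to 71 mm). The gap runs from this plane to the carriage's plate on the -y side, open at the top and sides; guide rods along y at x = -36 and 36 mm.
- gap_floor (a point): Point on the flat floor of the cell (12 mm above the bench), at the foot of the fixed copper plate's face, midway along x; axes as the cell's. The gap is the space from here to the carriage's plate, towards -y.
- carriage (a joint): Gap width in m between the fixed copper plate and the parallel, equal plate on the white carriage: 0 = touching, 0.034 = widest; grows as the carriage slides to the cell's -y. A weak spring bears it towards closed with 1.5 to 2 N, less than its 5 N of friction, so it stays where it is left; about 3 to 4 N pushes it closed. At its far end stands a black push plate.
- push_face (a point): Centre of the outer face (facing the cell's -y) of the carriage's black upright push plate, 44 mm wide (x), 8 mm thick, from 13 to 63 mm above the bench; the point is 40 mm above the bench, 84 mm from the carriage's copper face. Axes as the cell's; pushing towards +y closes the gap.
- blue_blade: Blue-handled gauge blade, upright, about 90 g. Steel blade 36 mm wide (x), 10 mm thick (y), 0 to 74 mm up; blue handle 26 mm wide (x), 15 mm thick (y), 72 to 108 mm up. Origin at the centre of its lower end, z up. In the gap its y goes across the gap; gripped over the handle's 26 mm (fingers closing along x) it does not push the carriage.
- red_blade: Red-handled gauge blade of the same shape but 6 mm thick (handle 11 mm): the wrong one. It stands in the other slot.
- stand: Grey plastic stand, fixed. Base 70 (x) by 130 (y) by 8 mm, origin at the centre of its underside. Two upright slots, open at the top, at y = -32 and +32 mm, each 46 (x) by 16 mm (y) inside, slot floor 8 mm and rims 48 mm above the bench; a blade stands loosely in each, blade x along the stand's x. Which blade is in which slot varies.
- vial: Bystander: small vial with a white cap, 25 mm wide, 56 mm tall, origin under its centre.
- boat: Bystander: white weighing boats, 50 by 65 by 19 mm, origin under the centre.
- dish: Bystander: clear petri dish, 90 mm wide, 15 mm tall, origin under its centre.

How it is judged:
By the outcome, as a careful person would: the job done as asked, in the order asked, and still so for the second after the job is handed in, with the robot touching nothing.
It also fails if it takes over 64 s, if anything falls off the work surface, if the arm or the gripper's body presses on something with over 40 N, if the wrist force passes 120 N, or if a joint passes its speed limit or range.

## Working session

There is one attempt and no reset: what is moved stays moved. The work goes in short steps, Python scripts to look and compute and a tool call to move; the robot and the scene stay as the last step left them, time stands still between calls to the robot, and variables do not carry over. Pictures are saved under pics/ and viewed, at most 10 in all, crops included, and the job is handed in when it is done.

Besides the shell and the picture viewer there is one more tool, called after "Emit:" by a JSON object that holds its "fn" and its "kwargs". arm_command: Moves the arm, as the interface text tells. Its arguments: {"type":"object","properties":{"steps":{"type":"array"},"squeeze":{"type":"number"}},"required":["steps"]}

```bash
mkdir -p pics; python3 - <<'E'
from rig import *
import cv2,json
for n in("top","side"):
    im=capture(n); cv2.imwrite(f"pics/{n}0.png",im[:,:,::-1])
    print(n,get_calibration(n))
print(sense())
E
```

```text
top {'intrinsics': array([[437.91426957,   0.        , 315.96583824],
       [  0.        , 437.91426957, 201.10548719],
       [  0.        ,   0.        ,   1.        ]]), 'D': array([-0.07632486,  0.        ,  0.        ,  0.        ,  0.        ]), 'rvec': array([ 2.14810463, -2.14942258,  0.13280609]), 'tvec': array([ -38.49746011,  550.41878713, 1348.85102993])}
side {'intrinsics': array([[401.52345816,   0.        , 316.36605755],
       [  0.        , 401.52345816, 202.07184801],
       [  0.        ,   0.        ,   1.        ]]), 'D': array([-0.01460544,  0.        ,  0.        ,  0.        ,  0.        ]), 'rvec': array([ 0.35204103, -2.53626975,  1.57445   ]), 'tvec': array([ 502.98134563,  138.46482966, 1049.40966843])}
{'time_s': 0.1, 'joints': array([-1.41239423e+00,  3.13425032e-01,  1.49836395e+00,  3.72719953e-05,
        1.33100493e+00, -2.23423274e-01]), 'dq': array([-0.00095514, -0.00104552, -0.00250238, -0.00010976, -0.00075001,
       -0.00171362]), 'tau': array([ 2.27756522e-03, -4.12897539e+01, -2.60140550e+01, -1.79883241e-04,
        3.02448556e-03, -1.55699176e-06]), 'eef_pos': array([ 195.57412263, -486.98280943,  244.77537104]), 'ee_rot': array([-5.99721406e-04,  9.81832122e-01,  1.89750685e-01,  3.76138527e-05]), 'force': array([ 0.56025853, -0.19579701,  0.39500308]), 'wrist_torque': array([ 0.0131834 , -0.01074779, -0.04148344]), 'grip_force': 0.0, 'grip_width': 0.993451661142907}
```

View pics/top0.png

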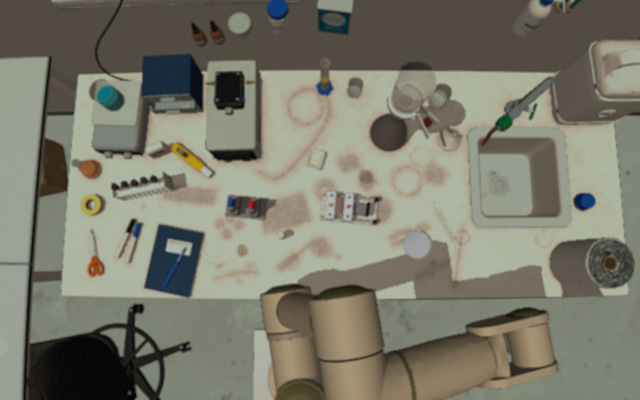

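View pics/side0.png

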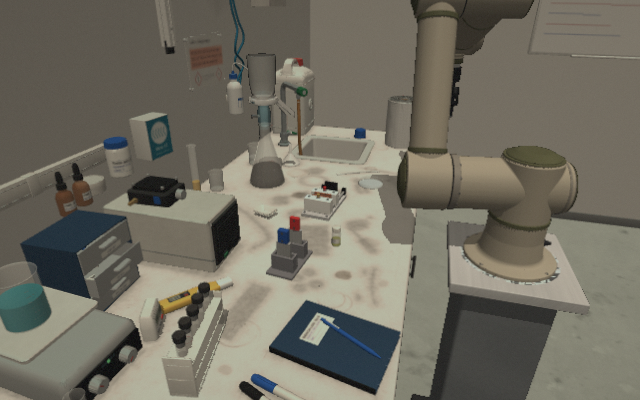

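The top view shows the stand at about (246,207), with the blue handle at (232,204) and red at (252,204). The cell is at about (350,207), the vial at (282,235), the dish at (417,243) and the boats at (317,158). I'll enlarge both views.

```bash
python3 - <<'E'
import cv2,numpy as np
a=cv2.imread("pics/top0.png")[180:235,215:395]; b=cv2.imread("pics/side0.png")[165:285,255:385]
cv2.imwrite("pics/c1.png",cv2.resize(a,None,fx=4.4,fy=4.4,interpolation=cv2.INTER_CUBIC))
cv2.imwrite("pics/c2.png",cv2.resize(b,None,fx=5,fy=5,interpolation=cv2.INTER_CUBIC)[:600])
E
cat > h.py <<'E'
from rig import *
import cv2,numpy as np
from scipy.spatial.transform import Rotation as R
C={n:get_calibration(n) for n in("top","side")}
def ray(n,px):
    c=C[n];Rm=cv2.Rodrigues(c["rvec"])[0]
    u=cv2.undistortPoints(np.array([[px]],float),c["intrinsics"],c["D"])[0,0]
    return -Rm.T@c["tvec"],Rm.T@np.array([u[0],u[1],1])
def onz(n,px,z):
    o,d=ray(n,px);return o+d*(z-o[2])/d[2]
def proj(n,P):
    c=C[n];return cv2.projectPoints(np.array(P,float).reshape(-1,1,3),c["rvec"],c["tvec"],c["intrinsics"],c["D"])[0][:,0]
def cent(m):
    k,l,s,c=cv2.connectedComponentsWithStats(m.astype(np.uint8));i=1+s[1:,4].argmax();return c[i],s[i]
def masks(im,box):
    h=cv2.cvtColor(im,cv2.COLOR_RGB2HSV).astype(int);H,S,V=h[...,0],h[...,1],h[...,2]
    w=np.zeros(H.shape,bool);x0,y0,x1,y1=box;w[y0:y1,x0:x1]=1
    return {"blue":w&(H>100)&(H<130)&(S>110),"red":w&((H<8)|(H>172))&(S>140)}
E
python3 - <<'E'
from h import *
t=cv2.imread("pics/top0.png")[:,:,::-1];s=cv2.imread("pics/side0.png")[:,:,::-1]
for n,im,b in(("top",t,(220,190,272,225)),("side",s,(265,205,315,265))):
    for k,m in masks(im,b).items():
        c,st=cent(m);print(n,k,c,st,onz(n,c,108 if n=="top" else 90))
for p in [(225,207),(269,207),(322,207),(380,207)]: print(p,onz("top",p,0))
E
```

```text
top blue [230.46511628 201.86046512] [228 198   6   8  43] [538.86771897 218.00635173 108.        ]
top red [251.3255814  203.86046512] [249 200   6   9  43] [532.73445183 154.73843666 108.        ]
side blue [283.14685315 235.25174825] [278 228  11  16 143] [546.33612783 210.90294823  90.        ]
side red [294.2300885  222.66371681] [290 216  10  15 113] [540.26808913 145.42630722  90.        ]
(225, 207) [536.21562486 257.85456383   0.        ]
(269, 207) [536.1060821  113.99209426   0.        ]
(322, 207) [535.93533396 -58.06499284   0.        ]
(380, 207) [ 535.69925844 -246.11632415    0.        ]
```

View pics/c1.png

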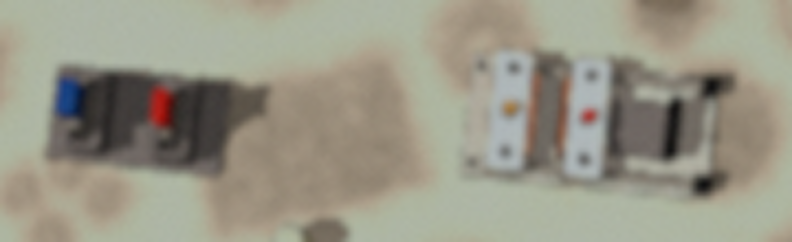

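View pics/c2.png

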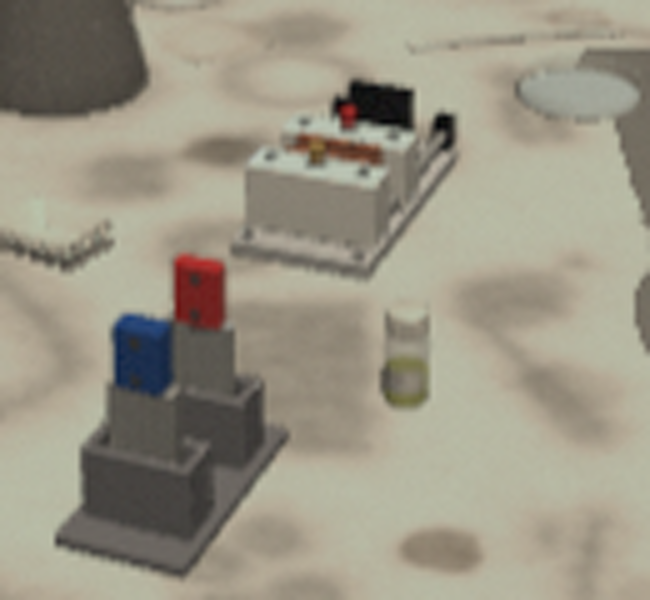

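The enlarged top crop shows the blue handle at about (231,202), the red at (251,204) and the fixed white block with its copper face around (336,206). The gap is roughly 21–25 mm. The carriage block is at about (349,206) and the push plate at (368,209). In the side crop, blue is the near blade and red the one behind it. Now refining these.

```bash
python3 - <<'E'
from h import *
t=cv2.imread("pics/top0.png")[:,:,::-1];s=cv2.imread("pics/side0.png")[:,:,::-1]
print("cam",ray("top",(316,201))[0],ray("side",(316,201))[0])
for k,bt,bs in(("blue",(230.5,201.9),(283.15,235.25)),("red",(251.3,203.9),(294.2,222.7))):
    o1,d1=ray("top",bt);o2,d2=ray("side",bs)
    A=np.stack([d1,-d2],1);l=np.linalg.lstsq(A,o2-o1,rcond=None)[0];print(k,o1+d1*l[0],o2+d2*l[1], onz("top",bt,116))
U=6;x0,y0,x1,y1=315,185,390,230
g=cv2.resize(t[y0:y1,x0:x1],None,fx=U,fy=U,interpolation=cv2.INTER_CUBIC)
h=cv2.cvtColor(g,cv2.COLOR_RGB2HSV);gray=g.min(2)
def w(p): return (np.array(p)+.5)/U-.5+[x0,y0]
def rep(name,m,z,amin=150):
    cs,_=cv2.findContours(m.astype(np.uint8),cv2.RETR_EXTERNAL,cv2.CHAIN_APPROX_NONE)
    for c in cs:
        if cv2.contourArea(c)<amin: continue
        r=cv2.minAreaRect(c);b=cv2.boxPoints(r)
        print(name,"c",onz("top",w(r[0]),z).round(1)[:2],"px",w(r[0]).round(1),"size",np.round(np.array(r[1])/U*2.95,1),"ang",r[2],[onz("top",w(q),z)[:2].round(0).tolist() for q in b])
print(np.percentile(gray,[5,25,50,75,90,95,99]))
rep("white",(gray>205),57)
rep("copper",(h[...,1]>95)&(h[...,0]<16),50,100)
rep("black",(g.max(2)<45),63,100)
# profile along row through block centres
for r in (198,204,210): print(r,t[r,322:380].min(1).tolist())
E
```

```text
cam [ 367.58310699  -51.11772936 1409.29472922] [254.12279842 982.21492947 586.59937858]
blue [540.3181772  220.36596079  96.0589178 ] [542.52588479 220.93908973  96.46778853] [537.69524825 216.24356439 116.        ]
red [534.07461098 156.63492873  96.48921736] [536.32797865 157.1844467   96.86195375] [531.6002311  153.54732976 116.        ]
[ 78. 116. 142. 160. 164. 170. 175.]
copper c [ 533.5 -140.7] px [348.5 205.8] size [6.4 7.4] ang 90.0 [[537.0, -137.0], [537.0, -145.0], [530.0, -145.0], [530.0, -137.0]]
copper c [ 536.2 -121.5] px [342.3 205. ] size [ 3.9 40.1] ang 5.806726455688477 [[515.0, -117.0], [558.0, -122.0], [557.0, -126.0], [515.0, -121.0]]
black c [ 482.9 -219.6] px [374.5 221.6] size [6.9 8.4] ang 90.0 [[487.0, -215.0], [487.0, -224.0], [479.0, -224.0], [479.0, -215.0]]
black c [ 522.2 -198.2] px [367.4 208.9] size [ 5.6 34.9] ang 6.483074188232422 [[504.0, -193.0], [541.0, -198.0], [540.0, -203.0], [504.0, -199.0]]
black c [ 552.4 -226.7] px [376.4 199.2] size [8.9 7.9] ang 90.0 [[557.0, -223.0], [557.0, -231.0], [548.0, -231.0], [548.0, -222.0]]
198 [139, 150, 155, 151, 149, 164, 172, 174, 173, 173, 175, 175, 168, 139, 93, 79, 88, 91, 93, 93, 88, 84, 112, 155, 171, 169, 153, 145, 155, 169, 166, 136, 92, 72, 77, 92, 107, 114, 116, 118, 116, 115, 114, 118, 120, 120, 118, 113, 110, 106, 103, 97, 76, 48, 30, 30, 43, 59]
204 [156, 155, 154, 152, 165, 169, 161, 122, 80, 76, 107, 134, 136, 108, 82, 84, 93, 96, 96, 89, 70, 86, 139, 170, 173, 166, 149, 147, 155, 164, 148, 107, 69, 64, 82, 96, 97, 96, 95, 95, 95, 98, 102, 100, 81, 44, 21, 43, 78, 94, 97, 97, 100, 117, 131, 121, 107, 112]
210 [156, 158, 156, 157, 169, 173, 174, 174, 175, 174, 175, 171, 134, 88, 78, 92, 96, 96, 91, 72, 72, 113, 158, 171, 175, 174, 175, 175, 174, 166, 132, 81, 63, 79, 94, 99, 99, 98, 99, 99, 99, 98, 95, 80, 52, 26, 35, 63, 87, 97, 96, 97, 109, 127, 120, 98, 100, 112]
```

Emit:
{"fn": "arm_command", "kwargs": {"steps": [[[1,0,0,0,0,0,-0.91],[1,0,0,0,0,0,-0.91],[1,0,0,0,0,0,-0.91],[1,0,0,0,0,0,-0.91],[1,0,0,0,0,0,-0.91],[1,0,0,0,0,0,-0.91],[1,0,0,0,0,0,-0.91],[1,0,0,0,0,0,-0.9]]]}}

```text
time_s: 1.1
eef_pos: [195.6, -487.1, 245.0]
ee_rot: [-0.0, 0.74, 0.673, 0.0]
force: [-0.1, -0.2, 0.3]
grip_width: 0.994
grip_force: 0.0
```

Emit:
{"fn": "arm_command", "kwargs": {"steps": [[[1,0.92,0.34,0,0,0,0],[1,0.92,0.34,0,0,0,0],[1,0.92,0.34,0,0,0,0],[1,0.92,0.34,0,0,0,0],[1,0.92,0.34,0,0,0,0],[1,0.92,0.34,0,0,0,0],[1,0.92,0.34,0,0,0,0],[1,0.92,0.34,0,0,0,0]]]}}

```text
time_s: 2.1
eef_pos: [367.5, -132.8, 245.2]
ee_rot: [-0.0, 0.741, 0.671, -0.0]
force: [0.5, -0.5, 0.5]
grip_width: 1.0
grip_force: 0.0
```

Emit:
{"fn": "arm_command", "kwargs": {"steps": [[[1,0.92,0.34,0,0,0,0],[1,0.92,0.34,0,0,0,0],[1,0.92,0.34,0,0,0,0],[1,0.92,0.34,0,0,0,0],[1,0.92,0.34,0,0,0,0],[1,0.92,0.34,0,0,0,0],[1,0.92,0.34,0,0,0,0],[1,0,0,0,0,0,0]]]}}

```text
time_s: 3.1
eef_pos: [517.5, 176.6, 244.3]
ee_rot: [-0.0, 0.74, 0.673, -0.0]
force: [-0.7, 0.6, -0.3]
grip_width: 1.002
grip_force: 0.0
```

Emit:
{"fn": "arm_command", "kwargs": {"steps": [[[1,0.86,0.37,0,0,0,0],[1,0,0,0.8,0,0,0],[1,0,0,0.8,0,0,0],[1,0,0,0,0,0,0],[1,0,0,0,0,0,0]]]}}

```text
time_s: 3.72
eef_pos: [540.5, 215.0, 167.1]
ee_rot: [0.001, 0.741, 0.671, 0.001]
force: [0.1, -0.5, 0.4]
grip_width: 0.997
grip_force: 0.0
```

```bash
python3 - <<'E'
from h import *
s=sense();print(s["eef_pos"],s["force"])
im=capture("side")[:,:,::-1]
p=proj("side",[s["eef_pos"],s["eef_pos"]-[0,0,60]]);print(p)
cv2.imwrite("pics/s1.png",cv2.resize(im[150:280,220:360],None,fx=4.5,fy=4.5,interpolation=cv2.INTER_CUBIC))
E
```

```text
[540.52075978 214.97163278 167.12758575] [ 0.10146698 -0.4568543   0.43663559]
[[283.97017549 207.50979685]
 [284.68405003 230.21641534]]
```

View pics/s1.png

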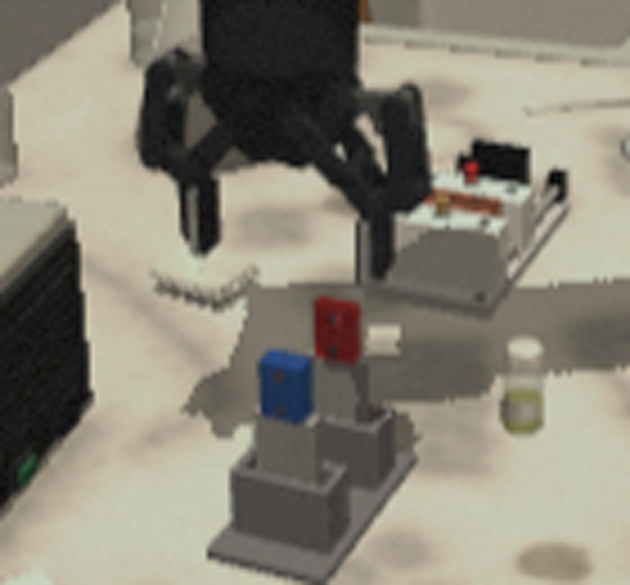

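The side view shows the open fingers straddling the blue handle's line, with finger midpoint at about (284,208) and handle at (283,235). I'll descend and grip.

Emit:
{"fn": "arm_command", "kwargs": {"squeeze": 40, "steps": [[[1,0.04,0,0.5,0,0,0],[1,0,0,0.5,0,0,0],[1,0,0,0.44,0,0,0],[1,0,0,0,0,0,0],[0.45,0,0,0,0,0,0],[0.2,0,0,0,0,0,0],[0.2,0,0,0,0,0,0],[0.2,0,0,0,0,0,0]]]}}

```text
time_s: 4.78
eef_pos: [540.7, 217.5, 94.4]
ee_rot: [0.001, 0.741, 0.671, 0.001]
force: [-0.3, 0.3, 5.9]
grip_width: 0.365
grip_force: 39.1
```

Emit:
{"fn": "arm_command", "kwargs": {"steps": [[[0.2,0,0,0,0,0,0],[0.2,0,0,-0.1,0,0,0],[0.2,0,0,-0.3,0,0,0],[0.2,0,0,-0.5,0,0,0],[0.2,0,0,-0.5,0,0,0],[0.2,0,0,-0.6,0,0,0],[0.2,0,0,-0.6,0,0,0],[0.2,0,0,0,0,0,0]]]}}

```text
time_s: 5.78
eef_pos: [540.7, 217.5, 225.9]
ee_rot: [0.001, 0.741, 0.671, 0.002]
force: [0.7, 0.9, -1.1]
grip_width: 0.298
grip_force: 45.9
```

```bash
python3 - <<'E'
from h import *
s=sense();print(s["eef_pos"],s["ee_rot"],s["force"],s["wrist_torque"],s["grip_width"])
im=capture("side")[:,:,::-1]
cv2.imwrite("pics/s2.png",cv2.resize(im[130:290,210:350],None,fx=3.7,fy=3.7,interpolation=cv2.INTER_CUBIC))
E
```

```text
[540.70680228 217.51265703 225.87444557] [0.00120698 0.74102976 0.67146822 0.00196555] [ 0.71397504  0.94628391 -1.14540114] [-0.01462325 -0.0362367   0.01276616] 0.29764531839571073
```

View pics/s2.png

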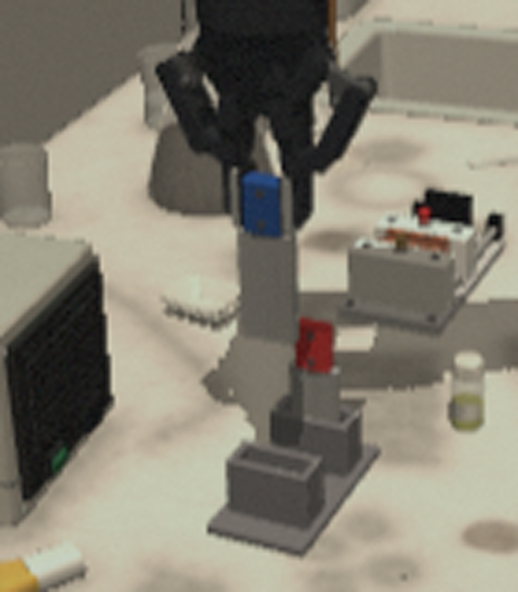

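Blue is held upright and clear of its slot. The red one needs checking later because it's partly hidden here. I'll carry the blade over the gap.

Emit:
{"fn": "arm_command", "kwargs": {"steps": [[[0.2,-0.5,0.07,0,0,0,0],[0.2,-0.95,0.07,0,0,0,0],[0.2,-0.95,0.07,0,0,0,0],[0.2,-0.95,0.07,0,0,0,0],[0.2,-0.95,0.07,0,0,0,0],[0.2,-0.95,0.07,0,0,0,0],[0.2,-0.95,0.07,0,0,0,0],[0.2,-0.38,0.03,0,0,0,0]]]}}

```text
time_s: 6.82
eef_pos: [532.9, -114.5, 222.0]
ee_rot: [-0.001, 0.742, 0.671, -0.001]
force: [-0.6, 0.5, -1.3]
grip_width: 0.296
grip_force: 45.9
```

Emit:
{"fn": "arm_command", "kwargs": {"steps": [[[0.2,0,0,0.6,0,0,0],[0.2,0,0,0,0,0,0],[0.2,0,0,0,0,0,0]]]}}

```text
time_s: 7.2
eef_pos: [533.8, -112.1, 193.9]
ee_rot: [0.0, 0.741, 0.672, 0.0]
force: [-0.2, 0.4, -1.9]
grip_width: 0.3
grip_force: 45.8
```

```bash
python3 - <<'E'
from h import *
s=sense();e=s["eef_pos"];print(e,s["ee_rot"],s["force"])
im=capture("side")[:,:,::-1];tp=capture("top")[:,:,::-1]
cv2.imwrite("pics/side3.png",im);cv2.imwrite("pics/top3.png",tp)
# expected blade foot in side view
r=R.from_quat(s["ee_rot"][[1,2,3,0]]).as_matrix()
foot=e+r[:,2]*86
F=[foot+r@np.array([a,b,0]) for a in(-5,5) for b in(-18,18)]
print("foot px",proj("side",F).round(1).tolist())
a=cv2.resize(im[155:235,270:370],None,fx=6,fy=6,interpolation=cv2.INTER_CUBIC)
b=cv2.resize(im[205:270,265:315],None,fx=4,fy=4,interpolation=cv2.INTER_CUBIC)
o=np.zeros((480,800,3),np.uint8);o[:480,:600]=a;o[:260,600:]=b
cv2.imwrite("pics/s3.png",o)
E
```

```text
[ 533.83208259 -112.08846039  193.91400611] [1.42664058e-04 7.40766588e-01 6.71762480e-01 1.14374028e-04] [-0.17742491  0.35850064 -1.86384902]
foot px [[328.9, 178.3], [317.8, 176.6], [327.8, 179.5], [316.6, 177.8]]
```

View pics/s3.png

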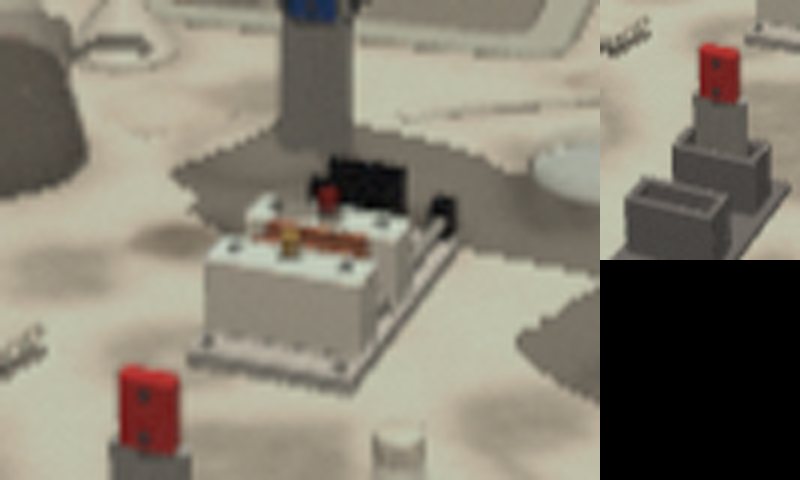

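The red blade is upright. The blade foot at (317..329, 180) matches the prediction. The copper strip is centred near (323,195). I'll check my estimated plate faces against both pictures.

```bash
python3 - <<'E'
from h import *
ux=np.array([.995,-.1,0]);uy=np.array([.1,.995,0])
O=np.array([534+1.05,-101.5,0])
def cell(x,y,z): return O+ux*x+uy*y+np.array([0,0,z])
for nm,P in {"fix top":[(-28,0,57),(28,0,57)],"fix outer top":[(-28,32,57),(28,32,57)],"car top":[(-28,-21,57),(28,-21,57)],"push top":[(-22,-105,63),(22,-105,63)],"base +y":[(-45,45,12),(45,45,12)]}.items():
    Q=[cell(*p) for p in P]
    print(nm,"side",((proj("side",Q)-[270,155])*6).round(0).tolist(),"top",proj("top",Q).round(1).tolist())
s=cv2.imread("pics/side3.png");t=cv2.imread("pics/top0.png")
h=cv2.cvtColor(s,cv2.COLOR_BGR2HSV)
# side: column profiles through cell top: V and S
for c in(317,322,326,330):
    print(c,[(r,int(s[r,c,2]),int(s[r,c,0])) for r in range(184,206)])
E
```

```text
fix top side [[359.0, 246.0], [257.0, 228.0]] top [[335.2, 214.0], [336.9, 196.2]]
fix outer top side [[337.0, 272.0], [234.0, 253.0]] top [[324.9, 213.0], [326.7, 195.2]]
car top side [[372.0, 230.0], [272.0, 213.0]] top [[341.9, 214.7], [343.6, 196.9]]
push top side [[413.0, 158.0], [337.0, 146.0]] top [[369.3, 215.2], [370.5, 201.2]]
base +y side [[359.0, 369.0], [193.0, 337.0]] top [[320.2, 219.3], [323.0, 191.7]]
317 [(184, 110, 93), (185, 104, 87), (186, 111, 93), (187, 117, 99), (188, 118, 101), (189, 119, 103), (190, 130, 110), (191, 150, 107), (192, 148, 81), (193, 132, 59), (194, 140, 64), (195, 102, 47), (196, 106, 55), (197, 102, 71), (198, 146, 140), (199, 193, 184), (200, 171, 155), (201, 139, 119), (202, 143, 121), (203, 143, 122), (204, 142, 121), (205, 140, 121)]
322 [(184, 52, 46), (185, 21, 21), (186, 22, 12), (187, 40, 26), (188, 87, 74), (189, 120, 102), (190, 125, 107), (191, 155, 144), (192, 171, 146), (193, 129, 60), (194, 97, 43), (195, 115, 53), (196, 142, 105), (197, 173, 161), (198, 192, 184), (199, 193, 185), (200, 192, 179), (201, 170, 152), (202, 138, 119), (203, 141, 121), (204, 144, 122), (205, 142, 121)]
326 [(184, 16, 17), (185, 15, 14), (186, 35, 14), (187, 47, 14), (188, 41, 19), (189, 70, 58), (190, 100, 85), (191, 121, 106), (192, 156, 135), (193, 153, 123), (194, 106, 51), (195, 99, 46), (196, 117, 54), (197, 163, 132), (198, 176, 166), (199, 153, 146), (200, 168, 161), (201, 182, 168), (202, 160, 136), (203, 141, 120), (204, 143, 121), (205, 141, 121)]
330 [(184, 16, 19), (185, 21, 19), (186, 10, 10), (187, 15, 14), (188, 17, 18), (189, 40, 39), (190, 141, 134), (191, 191, 183), (192, 192, 186), (193, 185, 160), (194, 141, 87), (195, 94, 49), (196, 102, 53), (197, 111, 66), (198, 157, 138), (199, 191, 182), (200, 190, 180), (201, 181, 164), (202, 157, 134), (203, 124, 107), (204, 124, 106), (205, 123, 106)]
```

Emit:
{"fn": "arm_command", "kwargs": {"steps": [[[0.2,0,0,0.45,0,0,0],[0.2,0,0,0.43,0,0,0],[0.2,0,0,0,0,0,0],[0.2,0,0,0,0,0,0]]]}}

```text
time_s: 7.8
eef_pos: [534.2, -112.7, 150.6]
ee_rot: [0.001, 0.741, 0.672, 0.0]
force: [-0.2, -0.8, -0.5]
grip_width: 0.297
grip_force: 45.9
```

```bash
python3 - <<'E'
from h import *
s=sense();e=s["eef_pos"];print(e,s["force"])
im=capture("side")[:,:,::-1];tp=capture("top")[:,:,::-1]
cv2.imwrite("pics/side4.png",im);cv2.imwrite("pics/top4.png",tp)
r=R.from_quat(s["ee_rot"][[1,2,3,0]]).as_matrix();foot=e+r[:,2]*86
F=[foot+r@np.array([a,b,0]) for a in(-5,5) for b in(-18,18)]
print("foot crop px",((proj("side",F)-[290,155]+.5)*8).round(0).tolist())
a=cv2.resize(im[155:210,290:345],None,fx=8,fy=8,interpolation=cv2.INTER_CUBIC)
b=cv2.resize(tp[190:230,318:363],None,fx=8,fy=8,interpolation=cv2.INTER_CUBIC)
o=np.zeros((440,800,3),np.uint8);o[:,:440]=a;o[:320,440:]=b
cv2.imwrite("pics/s4.png",o)
E
```

```text
[ 534.15046217 -112.72480555  150.59704624] [-0.18997329 -0.77909653 -0.46294705]
foot crop px [[312.0, 293.0], [225.0, 278.0], [303.0, 303.0], [216.0, 288.0]]
```

View pics/s4.png

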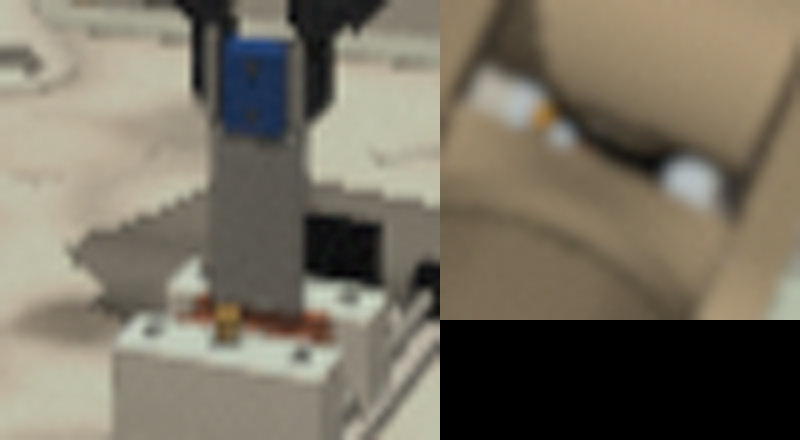

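The side view shows the blade foot centred over the copper strip: foot columns 210–302 against strip 188–332 in the crop, with its front face between the plates. I'll lower it gently and watch the force.

Emit:
{"fn": "arm_command", "kwargs": {"steps": [[[0.2,0,-0.02,0.1,0,0,0],[0.2,0,0,0.1,0,0,0],[0.2,0,0,0.1,0,0,0],[0.2,0,0,0,0,0,0]]]}}

```text
time_s: 8.4
eef_pos: [532.4, -112.5, 133.8]
ee_rot: [-0.0, 0.741, 0.671, -0.0]
force: [-0.2, -0.4, -0.2]
grip_width: 0.297
grip_force: 45.9
```

Emit:
{"fn": "arm_command", "kwargs": {"steps": [[[0.2,0,0,0.15,0,0,0],[0.2,0,0,0.15,0,0,0],[0.2,0,0,0.15,0,0,0],[0.2,0,0,0.1,0,0,0],[0.2,0,0,0,0,0,0]]]}}

```text
time_s: 9.02
eef_pos: [532.4, -112.5, 106.4]
ee_rot: [-0.0, 0.741, 0.671, -0.0]
force: [-0.2, 0.2, -0.7]
grip_width: 0.302
grip_force: 45.9
```

Emit:
{"fn": "arm_command", "kwargs": {"steps": [[[0.2,0,0,0.1,0,0,0],[0.2,0,0,0.02,0,0,0],[0.2,0,0,0.02,0,0,0],[0.2,0,0,0,0,0,0]]]}}

```text
time_s: 9.52
eef_pos: [532.6, -112.5, 100.1]
ee_rot: [0.0, 0.741, 0.671, 0.0]
force: [-1.0, -0.1, 3.1]
grip_width: 0.297
grip_force: 46.5
```

Emit:
{"fn": "arm_command", "kwargs": {"steps": [[[0.2,0,0,0.01,0,0,0],[0.2,0,0,0,0,0,0],[0.2,0,0,0,0,0,0]]]}}

```text
time_s: 9.9
eef_pos: [532.6, -112.6, 100.1]
ee_rot: [0.0, 0.741, 0.671, 0.0]
force: [-2.8, 0.8, 7.0]
grip_width: 0.3
grip_force: 47.4
```

Seated on the floor (about 7 N down). Releasing the blade.

Emit:
{"fn": "arm_command", "kwargs": {"squeeze": 20, "steps": [[[0.3,0,0,-0.02,0,0,0],[0.35,0,0,0,0,0,0],[0.45,0,0,0,0,0,0],[0.6,0,0,0,0,0,0],[0.6,0,0,0,0,0,0]]]}}

```text
time_s: 10.52
eef_pos: [532.6, -112.5, 100.3]
ee_rot: [-0.0, 0.741, 0.671, 0.0]
force: [0.2, 0.2, -0.5]
grip_width: 0.597
grip_force: 0.0
```

Emit:
{"fn": "arm_command", "kwargs": {"steps": [[[0.6,0,0,-0.2,0,0,0],[0.6,0,0,-0.4,0,0,0],[0.6,0,0,-0.6,0,0,0],[0.6,0,0,-0.6,0,0,0],[0,-0.7,0,0,0,0,0],[0,-0.9,0,0,0,0,0],[0,-0.9,0,0,0,0,0],[0,0,0,0,0,0,0]]]}}

```text
time_s: 11.52
eef_pos: [519.8, -239.4, 190.7]
ee_rot: [0.0, 0.742, 0.67, -0.0]
force: [0.3, 1.0, -0.2]
grip_width: -0.002
grip_force: 0.0
```

```bash
python3 - <<'E'
from h import *
s=sense();e=s["eef_pos"];print(e,s["force"],s["grip_width"])
im=capture("side")[:,:,::-1];tp=capture("top")[:,:,::-1]
cv2.imwrite("pics/side5.png",im);cv2.imwrite("pics/top5.png",tp)
a=cv2.resize(im[145:210,290:350],None,fx=7,fy=7,interpolation=cv2.INTER_CUBIC)
b=cv2.resize(tp[185:230,315:385],None,fx=5.4,fy=5.4,interpolation=cv2.INTER_CUBIC)
o=np.zeros((455,800,3),np.uint8);o[:,:420]=a;o[:b.shape[0],420:420+b.shape[1]]=b[:,:380]
cv2.imwrite("pics/s5.png",o)
E
```

```text
[ 519.81115695 -239.39198978  190.72675805] [ 0.3357946   1.03312551 -0.18704998] -0.002252584239697529
```

View pics/s5.png

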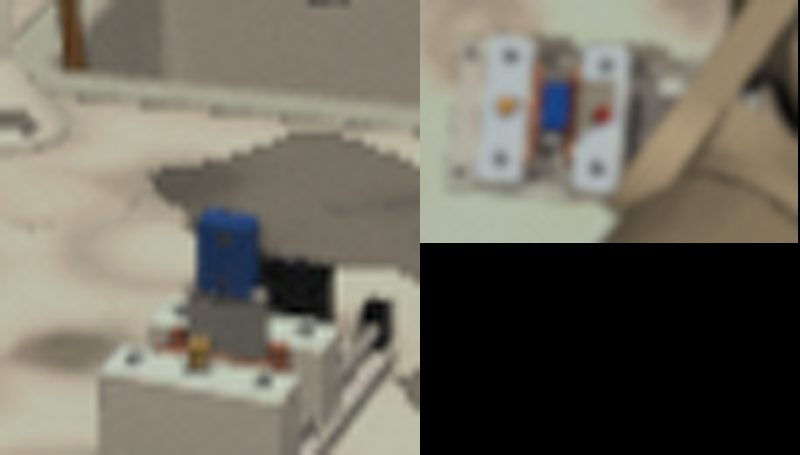

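The blade stands upright in the gap, with the carriage still open. I'll lower the shut fingers behind the push plate.

Emit:
{"fn": "arm_command", "kwargs": {"steps": [[[0,0,0,0.7,0,0,0],[0,0,0,0.8,0,0,0],[0,0,0,0.7,0,0,0],[0,0,0,0.5,0,0,0],[0,0,0,0.24,0,0,0],[0,0,0,0,0,0,0],[0,0.2,0,0,0,0,0],[0,0,0,0,0,0,0]]]}}

```text
time_s: 12.62
eef_pos: [521.7, -226.3, 44.2]
ee_rot: [0.001, 0.741, 0.672, 0.0]
force: [-0.5, 0.5, -0.3]
grip_width: 0.0
grip_force: 0.0
```

Emit:
{"fn": "arm_command", "kwargs": {"steps": [[[0,0.04,0,0,0,0,0],[0,0.04,0,0,0,0,0],[0,0.03,0,0,0,0,0],[0,0.03,0,0,0,0,0],[0,0,0,0,0,0,0]]]}}

```text
time_s: 13.25
eef_pos: [522.0, -219.9, 43.3]
ee_rot: [-0.0, 0.741, 0.671, -0.0]
force: [-0.8, 0.2, -0.2]
grip_width: -0.0
grip_force: 0.0
```

Emit:
{"fn": "arm_command", "kwargs": {"steps": [[[0,0.03,0,0,0,0,0],[0,0.03,0,0,0,0,0],[0,0.02,0,0,0,0,0],[0,0,0,0,0,0,0]]]}}

```text
time_s: 13.75
eef_pos: [522.4, -216.0, 43.3]
ee_rot: [0.0, 0.741, 0.671, 0.0]
force: [0.0, -0.1, 0.2]
grip_width: -0.003
grip_force: 0.0
```

Emit:
{"fn": "arm_command", "kwargs": {"steps": [[[0,0.03,0,0,0,0,0],[0,0.03,0,0,0,0,0],[0,0.02,0,0,0,0,0]]]}}

```text
time_s: 14.12
eef_pos: [522.7, -212.3, 43.3]
ee_rot: [0.0, 0.741, 0.671, -0.0]
force: [-0.5, -3.4, -0.4]
grip_width: 0.002
grip_force: 1.7
```

Emit:
{"fn": "arm_command", "kwargs": {"steps": [[[0,0.02,0,0,0,0,0],[0,0.03,0,0,0,0,0],[0,0.03,0,0,0,0,0]]]}}

```text
time_s: 14.5
eef_pos: [523.2, -208.1, 43.3]
ee_rot: [0.0, 0.741, 0.671, -0.0]
force: [-0.4, -4.4, -2.5]
grip_width: -0.0
grip_force: 2.2
```

Emit:
{"fn": "arm_command", "kwargs": {"steps": [[[0,0.02,0,0,0,0,0],[0,0.02,0,0,0,0,0],[0,0.02,0,0,0,0,0]]]}}

```text
time_s: 14.88
eef_pos: [523.5, -205.1, 43.3]
ee_rot: [0.0, 0.741, 0.671, -0.0]
force: [-0.4, -4.2, -1.4]
grip_width: 0.003
grip_force: 2.2
```

```bash
cat > n.py <<'E'
from h import *
import sys
s=sense();print(s["eef_pos"].round(2),s["force"].round(2))
im=capture("side")
for k,m in masks(im,(305,165,340,195)).items():
    try:print(k,*cent(m))
    except Exception:pass
E
python3 n.py
```

```text
[ 523.45 -205.08   43.3 ] [-0.43 -4.24 -1.4 ]
blue [321.9673913  180.72826087] [318 175   9  12  92]
```

Emit:
{"fn": "arm_command", "kwargs": {"steps": [[[0,0.02,0,0,0,0,0],[0,0.02,0,0,0,0,0]]]}}

```text
time_s: 15.18
eef_pos: [523.6, -204.6, 43.4]
ee_rot: [0.001, 0.741, 0.672, -0.001]
force: [-3.8, -16.9, -3.6]
grip_width: -0.002
grip_force: 8.2
```

The carriage stopped against a firm resistance of 17 N. I'll back off and check.

Emit:
{"fn": "arm_command", "kwargs": {"steps": [[[0,-0.04,0,0,0,0,0],[0,-0.3,0,0,0,0,0],[0,-0.4,0,0,0,0,0],[0,0,0,-0.6,0,0,0],[0,0,0,-0.9,0,0,0],[0,0,0,-0.9,0,0,0],[0.3,0,0,-0.6,0,0,0],[0.6,0,0,0,0,0,0]]]}}

```text
time_s: 16.18
eef_pos: [520.5, -241.4, 195.5]
ee_rot: [0.002, 0.741, 0.671, 0.001]
force: [0.4, 0.4, -1.0]
grip_width: 0.422
grip_force: 0.0
```

```bash
python3 n.py; python3 - <<'E'
from h import *
s=sense();e=s["eef_pos"];print(e,s["grip_width"])
im=capture("side")[:,:,::-1];tp=capture("top")[:,:,::-1]
cv2.imwrite("pics/side6.png",im);cv2.imwrite("pics/top6.png",tp)
a=cv2.resize(im[145:210,290:350],None,fx=7,fy=7,interpolation=cv2.INTER_CUBIC)
b=cv2.resize(tp[185:230,315:385],None,fx=5.4,fy=5.4,interpolation=cv2.INTER_CUBIC)
o=np.zeros((455,800,3),np.uint8);o[:,:420]=a;o[:b.shape[0],420:420+b.shape[1]]=b[:,:380]
cv2.imwrite("pics/s6.png",o)
E
```

```text
[ 520.52 -241.37  195.52] [ 0.41  0.42 -1.03]
blue [321.65517241 181.16091954] [318 176   9  12  87]
[ 519.91769313 -240.82319752  193.60289415] 0.5056076225659089
```

View pics/s6.png

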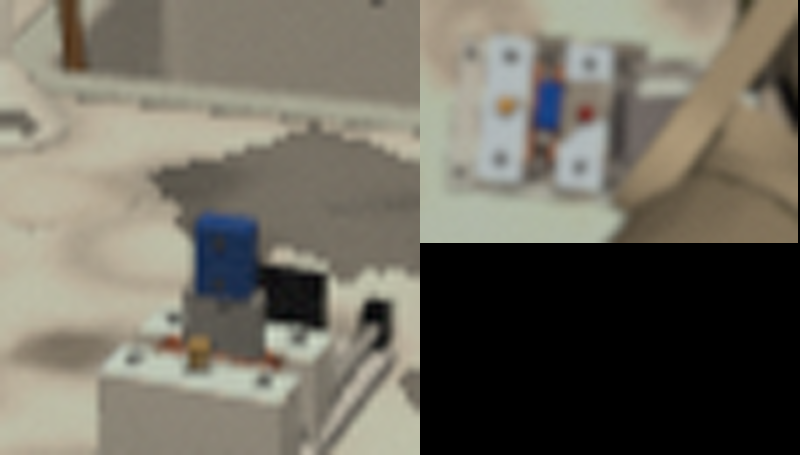

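The blade is nipped and upright. It shifted slightly toward the fixed plate, so I'll measure that shift to regrip at the same offset.

```bash
python3 - <<'E'
from h import *
P=[]
for n in(5,6):
    t=cv2.imread(f"pics/top{n}.png")[:,:,::-1]
    m=masks(t,(334,195,350,215));c,st=cent(m["blue"]);P.append(onz("top",c,120));print(n,c,st,P[-1])
print(P[1]-P[0]);print(sense()["eef_pos"])
E
```

```text
5 [339.64705882 204.38235294] [338 201   5   8  34] [ 529.35964058 -109.83773492  120.        ]
6 [338.4516129  203.90322581] [337 200   4   9  31] [ 530.79658918 -106.3010869   120.        ]
[1.43694861 3.53664801 0.        ]
[ 519.48416757 -240.16917608  192.02152591]
```

Emit:
{"fn": "arm_command", "kwargs": {"steps": [[[0.6,0.88,0,0,0,0,0],[0.6,0.88,0,0,0,0,0],[0.6,0.88,0,0,0,0,0],[0.6,0,0,0,0,0,0],[0.6,0,0,0,0,0,0]]]}}

```text
time_s: 16.95
eef_pos: [532.8, -109.1, 192.5]
ee_rot: [-0.001, 0.741, 0.671, -0.0]
force: [-0.7, 0.8, 0.4]
grip_width: 0.596
grip_force: 0.0
```

Emit:
{"fn": "arm_command", "kwargs": {"squeeze": 40, "steps": [[[0.6,0,0,0.5,0,0,0],[0.6,0,0,0.6,0,0,0],[0.6,0,0,0.5,0,0,0],[0.6,0,0,0.25,0,0,0],[0.6,0,0,0,0,0,0],[0.35,0,0,0,0,0,0],[0.2,0,0,0,0,0,0],[0.2,0,0,0,0,0,0]]]}}

```text
time_s: 17.95
eef_pos: [533.3, -108.9, 101.8]
ee_rot: [0.001, 0.741, 0.671, 0.0]
force: [-1.4, -1.7, 5.3]
grip_width: 0.299
grip_force: 40.1
```

Emit:
{"fn": "arm_command", "kwargs": {"steps": [[[0.2,0,0,0,0,0,0],[0.2,0,0,0,0,0,0]]]}}

```text
time_s: 18.2
eef_pos: [533.3, -108.9, 101.8]
ee_rot: [0.001, 0.741, 0.671, 0.0]
force: [-1.1, -1.5, 6.8]
grip_width: 0.298
grip_force: 40.1
```

Emit:
{"fn": "arm_command", "kwargs": {"steps": [[[0.2,0,0,-0.04,0,0,0],[0.2,0,0,-0.06,0,0,0],[0.2,0,0,-0.1,0,0,0],[0.2,0,0,-0.1,0,0,0]]]}}

```text
time_s: 18.7
eef_pos: [532.4, -108.6, 115.6]
ee_rot: [-0.001, 0.741, 0.671, -0.001]
force: [-0.8, -4.0, -11.8]
grip_width: 0.301
grip_force: 39.9
```

Emit:
{"fn": "arm_command", "kwargs": {"steps": [[[0.2,0,0,-0.1,0,0,0],[0.2,0,0,-0.1,0,0,0],[0.2,0,0,-0.1,0,0,0],[0.2,0,0,-0.1,0,0,0]]]}}

```text
time_s: 19.2
eef_pos: [533.5, -108.5, 137.0]
ee_rot: [0.001, 0.741, 0.671, 0.001]
force: [-0.4, -3.0, -2.8]
grip_width: 0.298
grip_force: 40.9
```

Emit:
{"fn": "arm_command", "kwargs": {"steps": [[[0.2,0,0,-0.1,0,0,0],[0.2,0,0,-0.1,0,0,0],[0.2,0,0,-0.1,0,0,0],[0.2,0,0,-0.4,0,0,0],[0.2,0,0,-0.6,0,0,0],[0.2,0,0,-0.6,0,0,0],[0.2,0,0,0,0,0,0]]]}}

```text
time_s: 20.08
eef_pos: [533.7, -108.5, 232.9]
ee_rot: [0.002, 0.741, 0.672, 0.001]
force: [-0.1, -0.4, -1.2]
grip_width: 0.298
grip_force: 41.3
```

```bash
python3 - <<'E'
from h import *
s=sense();e=s["eef_pos"];print(e,s["ee_rot"],s["force"])
im=capture("side")[:,:,::-1];cv2.imwrite("pics/side7.png",im)
# carriage: compare the cell region side6 vs side7 (push plate left/top, terminal red)
for n in(6,7):
    a=cv2.imread(f"pics/side{n}.png")[:,:,::-1]
    print(n,cent(masks(a,(312,180,340,200))["red"])[0] if masks(a,(312,180,340,200))["red"].any() else None)
    w=np.zeros(a.shape[:2],bool);w[178:195,325:340]=1
    print(cent(w&(a.max(2)<50)))
E
```

```text
[ 533.74044067 -108.47823445  232.89118408] [0.00180675 0.74098635 0.67151659 0.00119832] [-0.07079712 -0.38452812 -1.23004612]
6 None
(array([331.28571429, 186.85714286]), array([327, 183,   9,   9,  63], dtype=int32))
7 [323.38461538 188.23076923]
(array([330.10714286, 186.60714286]), array([325, 182,  12,  10,  84], dtype=int32))
```

Emit:
{"fn": "arm_command", "kwargs": {"steps": [[[0.2,0.5,-0.04,0,0,0,0],[0.2,0.95,-0.08,0,0,0,0],[0.2,0.95,-0.08,0,0,0,0],[0.2,0.95,-0.08,0,0,0,0],[0.2,0.95,-0.07,0,0,0,0],[0.2,0.95,-0.07,0,0,0,0],[0.2,0.95,-0.07,0,0,0,0],[0.2,0.3,-0.01,0,0,0,0]]]}}

```text
time_s: 21.12
eef_pos: [539.1, 219.6, 229.1]
ee_rot: [-0.001, 0.74, 0.672, -0.001]
force: [-0.0, -0.3, -1.3]
grip_width: 0.299
grip_force: 41.2
```

Emit:
{"fn": "arm_command", "kwargs": {"steps": [[[0.2,0,0,0,0,0,0],[0.2,0,0,0,0,0,0],[0.2,0,0,0,0,0,0]]]}}

```text
time_s: 21.5
eef_pos: [540.2, 216.2, 230.8]
ee_rot: [0.0, 0.742, 0.671, -0.0]
force: [0.4, -1.2, -1.8]
grip_width: 0.298
grip_force: 41.2
```

```bash
python3 - <<'E'
from h import *
s=sense();e=s["eef_pos"];print(e,s["ee_rot"])
cur=capture("side");cv2.imwrite("pics/side8.png",cur[:,:,::-1])
# handle in hand: observed vs. projection of nominal visible-face centre, now and at first lift (s2 crop scale 3.7)
o=cv2.imread("pics/s2.png")[:,:,::-1];o=cv2.resize(o,(140,160),interpolation=cv2.INTER_AREA)
def b(im,box):
    return cent(masks(im,box)["blue"])
c2,st2=b(o,(50,30,80,75));c2=c2+[210,130]
c8,st8=b(cur,(255,150,320,235))
P2=np.array([540.7,217.5,225.9])
p2,p8=proj("side",[P2,e])
print("then",c2,st2,c2-p2,"now",c8,st8,c8-p8)
t=cv2.imread("pics/side0.png")[:,:,::-1]
c,st=cent(masks(cur,(285,208,315,240))["red"]);print("red",c,st)
E
```

```text
[540.22864767 216.17492473 230.76346899] [ 8.70033554e-06  7.41589646e-01  6.70853775e-01 -1.02421801e-04]
then [279.81944444 184.27777778] [ 65  46  11  18 144] [-2.94977805 -0.10352259] now [280.47260274 182.80136986] [275 175  11  17 146] [-2.63741219  0.64140603]
red [294.62727273 222.87272727] [290 216  10  14 110]
```

Emit:
{"fn": "arm_command", "kwargs": {"steps": [[[0.2,0.03,0.01,0.5,0,0,0],[0.2,0,0,0.5,0,0,0],[0.2,0,0,0.5,0,0,0],[0.2,0,0,0.2,0,0,0],[0.2,0,0,0,0,0,0],[0.2,0,0,0,0,0,0]]]}}

```text
time_s: 22.3
eef_pos: [541.2, 218.8, 146.9]
ee_rot: [0.0, 0.741, 0.671, 0.001]
force: [-0.0, 0.2, -1.0]
grip_width: 0.299
grip_force: 41.3
```

Emit:
{"fn": "arm_command", "kwargs": {"steps": [[[0.2,-0.025,-0.01,0,0,0,0],[0.2,0,0,0.08,0,0,0],[0.2,0,0,0.08,0,0,0],[0.2,0,0,0.08,0,0,0],[0.2,0,0,0.08,0,0,0]]]}}

```text
time_s: 22.92
eef_pos: [540.0, 217.6, 129.4]
ee_rot: [-0.0, 0.741, 0.671, -0.0]
force: [0.3, -0.2, -0.9]
grip_width: 0.299
grip_force: 41.3
```

Emit:
{"fn": "arm_command", "kwargs": {"steps": [[[0.2,0,0,0.15,0,0,0],[0.2,0,0,0.15,0,0,0],[0.2,0,0,0.15,0,0,0],[0.2,0,0,0.08,0,0,0],[0.2,0,0,0,0,0,0]]]}}

```text
time_s: 23.55
eef_pos: [540.0, 217.6, 103.0]
ee_rot: [-0.0, 0.741, 0.671, -0.0]
force: [0.5, 0.6, -1.2]
grip_width: 0.295
grip_force: 41.3
```

Emit:
{"fn": "arm_command", "kwargs": {"steps": [[[0.2,0,0,0.04,0,0,0],[0.2,0,0,0.03,0,0,0],[0.2,0,0,0.02,0,0,0],[0.2,0,0,0.02,0,0,0],[0.2,0,0,0,0,0,0]]]}}

```text
time_s: 24.18
eef_pos: [540.1, 217.6, 97.9]
ee_rot: [0.0, 0.741, 0.671, 0.0]
force: [-0.9, 0.4, 0.8]
grip_width: 0.297
grip_force: 41.4
```

Emit:
{"fn": "arm_command", "kwargs": {"steps": [[[0.2,0,0,0.02,0,0,0],[0.2,0,0,0,0,0,0],[0.2,0,0,0,0,0,0]]]}}

```text
time_s: 24.55
eef_pos: [540.2, 217.7, 97.8]
ee_rot: [0.0, 0.741, 0.671, 0.0]
force: [-3.4, -0.1, 7.2]
grip_width: 0.295
grip_force: 42.4
```

Seated on the slot floor. Releasing, rising and backing away.

Emit:
{"fn": "arm_command", "kwargs": {"squeeze": 20, "steps": [[[0.3,0,0,-0.02,0,0,0],[0.35,0,0,0,0,0,0],[0.45,0,0,0,0,0,0],[0.6,0,0,0,0,0,0],[0.6,0,0,0,0,0,0],[0.6,0,0,-0.3,0,0,0],[0.6,0,0,-0.6,0,0,0],[0.6,0,0,-0.6,0,0,0]]]}}

```text
time_s: 25.55
eef_pos: [540.2, 217.6, 174.8]
ee_rot: [0.0, 0.741, 0.671, 0.0]
force: [-0.8, -0.3, -0.1]
grip_width: 0.601
grip_force: 0.0
```

Emit:
{"fn": "arm_command", "kwargs": {"steps": [[[0.6,0,0,-0.6,0,0,0],[0.6,0,-0.9,0,0,0,0],[0.6,0,-0.9,0,0,0,0],[0.6,0,-0.9,0,0,0,0],[0.6,0,-0.9,0,0,0,0],[0.6,0,0,0,0,0,0],[0.6,0,0,0,0,0,0]]]}}

```text
time_s: 26.42
eef_pos: [361.7, 235.4, 203.7]
ee_rot: [0.0, 0.741, 0.671, 0.001]
force: [0.6, -1.2, 0.1]
grip_width: 0.6
grip_force: 0.0
```

```bash
python3 - <<'E'
from h import *
s=sense();print(s["eef_pos"],s["force"],s["time_s"])
S=capture("side");T=capture("top");cv2.imwrite("pics/side9.png",S[:,:,::-1]);cv2.imwrite("pics/top9.png",T[:,:,::-1])
def ld(f): return cv2.imread(f"pics/{f}.png")[:,:,::-1]
for n,im in(("0",ld("side0")),("9",S)):
    for k,m in masks(im,(265,205,315,265)).items():print("side",n,k,*cent(m))
for n,im in(("0",ld("top0")),("9",T)):
    for k,m in masks(im,(220,190,272,225)).items():print("top",n,k,*cent(m))
# carriage: min-channel profile along rows crossing the gap, nipped vs now
for r in(198,210):
    for n in("top0","top6","top9"): print(r,n,ld(n)[r,330:352].min(1).tolist())
# bystander change side0 vs 9
d=np.abs(ld("side0").astype(int)-S).max(2)
for nm,(x0,y0,x1,y1) in {"vial":(328,222,344,248),"boat":(252,204,279,220),"dish":(356,176,386,190)}.items():print(nm,d[y0:y1,x0:x1].mean(),d[y0:y1,x0:x1].max())
E
```

```text
[361.70770264 235.38090805 203.70046476] [ 0.60754684 -1.2427402   0.07944055] 26.425
side 0 blue [283.14685315 235.25174825] [278 228  11  16 143]
side 0 red [294.2300885  222.66371681] [290 216  10  15 113]
side 9 blue [283.31034483 235.36551724] [278 228  12  16 145]
side 9 red [294.20720721 222.54054054] [290 216  10  14 111]
top 0 blue [230.46511628 201.86046512] [228 198   6   8  43]
top 0 red [251.3255814  203.86046512] [249 200   6   9  43]
top 9 blue [230.38095238 202.        ] [228 198   6   9  42]
top 9 red [251.3255814  203.86046512] [249 200   6   9  43]
198 top0 [173, 173, 175, 175, 168, 139, 93, 79, 88, 91, 93, 93, 88, 84, 112, 155, 171, 169, 153, 145, 155, 169]
198 top6 [178, 176, 177, 178, 172, 142, 94, 81, 85, 81, 75, 106, 152, 171, 169, 159, 151, 159, 170, 167, 139, 99]
198 top9 [174, 173, 173, 173, 168, 141, 92, 77, 83, 79, 76, 109, 154, 170, 169, 159, 152, 158, 168, 164, 137, 96]
210 top0 [175, 174, 175, 171, 134, 88, 78, 92, 96, 96, 91, 72, 72, 113, 158, 171, 175, 174, 175, 175, 174, 166]
210 top6 [178, 177, 178, 173, 135, 88, 81, 98, 99, 85, 85, 113, 143, 165, 174, 176, 178, 178, 169, 135, 85, 60]
210 top9 [173, 173, 173, 169, 134, 88, 79, 84, 73, 77, 121, 161, 172, 175, 173, 172, 174, 174, 166, 133, 83, 57]
vial 43.67788461538461 73
boat 12.19212962962963 16
dish 90.42619047619047 169
```

The blade is back in its original spot within 0.2 px in both views, and the red blade hasn't moved. The carriage edge is where it was when nipped, and the robot is clear. Handing in.

```bash
python3 -c "
from rig import *
print(finish_job())"
```

```text
the job is handed in; nothing more can be done
None
```

The gap is set and the job is handed in at about 26.5 s: the blue blade was nipped, drawn out with no visible carriage shift, and is back upright in its own slot; the red blade has not moved, and the arm never went near the vial, boats or dish (the final image check on the vial and dish was inconclusive, likely arm or shadow).

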